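Put the milk pot away in the push-latch caddy

ROBOT

A 6-joint arm with a two-finger parallel gripper is mounted at the origin on a cart in front of the work surface, level with it; the furniture and walls round the work are solid. World frame = base frame: x ahead of the robot, y to its left, z up, the work surface at z = 0. Lengths are in m, angles in degrees, forces in N, time in s.
With the tool pointing down it reaches from about 0.4 to 0.825 m from the base axis. Payload 7 kg.
Tool frame: the origin (TCP) lies between the finger pads; the fingertips stand 25 mm ahead of it and the grasp point (between the pads) lies 6 mm ahead of it; z points along the fingers, y is the line along which they close (so a half turn about z gives the same grasp; the last joint's range is limited). The gripper opens to 88 mm and grips with 3 to 60 N. Pads are 19 mm wide; open, the fingers measure 130 mm over their backs; the gripper's body (78 mm by 193 mm) begins 47 mm behind the grasp point.
Start: joints at [84.345, 20.546, 0.682, 0, -70.136, -16.507], TCP at [0.255, 0.625, 0.252] pointing down, gripper open.
Joint ranges: [-176.03, 176.03], [-82.01, 121.73], [-58.28, 71.71], [-173.87, 95.51], [-174.79, -0.11], [-173.66, 173.66]. Speed limits (degrees/s): [136.94, 136.94, 172.46, 180, 180, 180].

INTERFACE

Orientations are given as [roll, pitch, yaw] about the fixed x, y, z axes, in that order (R = Rz(yaw) Ry(pitch) Rx(roll)).
In Python, from plant import r gives the robot as it stands.
- The arm moves only by the shell command python3 -m crank 'ROWS' [FORCE]. ROWS is JSON, a list of rows, each a list of 3 entries, a list of its own where there are three numbers: the turn, a rotation vector about the tool's x, y, z in degrees, then the shift along the tool's x, y, z in cm, then the closure, from -1 (fully open) to 1 (shut). In form: [[[wx, wy, wz], [dx, dy, dz], fingers], ...]. A call has 1 to 8 rows; each row shifts and turns the commanded pose from where the row before left it, along the tool's axes as they then stand; what a row does not reach is not made up. A row lasts 1/10 s, in which the tool goes at most 50 mm and 8.59 degrees, less where a joint would pass 70% of its speed; a pose out of reach is approached as far as the arm can. A call with a gripper value outside its range is refused whole. The fingers move at their own pace and stop on an object; FORCE is the grip in N (left out, the last holds). Time passes only in rows, so rows that do not move let the fingers close. It gives the time, the measured TCP pose, the force, the opening and the grip force at its end, in the units of the state.
- r.get_state(): the state, without advancing time (a new reading comes with each control period).
- r.capture(name): name is "side" or "top" or "wrist"; returns a dict with "color" (480x640x3 uint8, red, green, blue), "range_z" (480x640 float32, m along the optical axis (not along the pixel's ray), 0 where there is no reading), "intrinsics" (3x3 intrinsics, pixels), "world_from_camera" (4x4, takes a point from camera to world coordinates); the wrist camera has in their place "hand_eye" (4x4, takes a point from camera to tool coordinates, whose origin is the TCP and whose axes are the flange's). Camera axes: x right, y down, z forward; pixel columns grow to the right and rows downward; lengths in m; the calibration is good to about 2 mm. A picture is of the moment at which its call begins: read the wrist's pose just before it.
- r.close_job(): hands the job in; it is judged then, once.
The state is a dict: "time_s": time; "joints": joint angles; "qd": joint speeds; "joint_torque": joint torques, N m; "tcp_pos": TCP position; "eef_rot": TCP orientation; "contact_force": force on the tool from outside, world axes, zero at the start; "moment": the same for the moment, N m; "gripper_width": finger opening in m; "gripper_force": force on a finger pad.
Only numpy, scipy, OpenCV 4.12 (cv2) and the standard library are available. Lean on these libraries where they do the work, as an engineer would, in place of code of your own. Each camera call takes 0.05 s, during which the arm holds its last target. There are 200 camera calls.

TASK

Put the loose milk pot away in the white push-latch caddy: press the front of the closed lid to release it so that it springs open, set the pot inside, then bring the lid down against its spring and press it home again so that the catch holds it shut. Press gently, only as hard as the catch needs, and leave the other things where they stand.

Things in the scene. Friction and masses are not known exactly. Their poses are not given: they have to be found in the camera images.
- caddy: White plastic box fixed to the worktop, 140 mm deep (x), 130 mm wide (y), side walls 64 mm high. Origin: on the underside, midway across; walls reach x = -75 to +65 mm. x axis points away from the robot to the hinge side, z up. The strip x -75 to -45 mm, 42 mm high, holds the catch; the room for pots lies behind it.
- caddy_room (a point): Centre of the room's floor, 8 mm further in x than the caddy's origin and 5 mm above its underside; axes as the caddy's. The room spans x -53 to +53 mm and y -60 to +60 mm from here. A second milk pot, 39 mm wide, stands fixed in its far left corner (x +25, y +36 mm from here).
- caddy_hinge (a point): Middle of the lid's hinge line, on the far side of the caddy, 57 mm above the worktop; the hinge runs along the caddy's y axis. The lid is a plate 6 mm thick, 117 mm wide, its mid-plane through the hinge line. In its middle a steel striker, 10 mm wide, hangs 36 mm below the mid-plane, 113 to 135 mm from the hinge.
- caddy_lid (a joint): Lid angle, rad: 0 to 0.065 when held by the catch (flush with the side walls within 5 mm), 1.7 fully open (just past upright, leaning away from the robot), -0.02 to -0.05 when pressed to the stop. A damped spring opens it in about 2 s and pushes the front up with 4 to 5 N when shut, less when open. Shut but not caught, it springs open again.
- lid_press (a point): Thumb mark: flat grey disc, 18 mm wide, on the lid's top, 133 mm from the hinge line, mid-width; moves with the lid, z is the lid's outward normal. Press here: 5 to 10 mm below the held level the push-push catch toggles (release, next time hold). The depth differs from start to start and cannot be seen. Stopping short changes nothing, one press too many toggles it back.
- lid_edge (a point): Front edge of the lid's top, 147 mm from the hinge line, mid-width; moves with the lid; the edge bends down by 10 mm. Feel when pressing the front: 5 to 8 N on the way, then a bottom stop that rises about 15 to 20 N per mm; the catch switches just before it. Press at about 10 mm/s, stay 0.2 s at the stop, back off; over 22 N on the lid is rough.
- creamer: The loose milk portion pot: white cup with a foil top, 39 mm across at the top and narrower below, 21 mm high, 10 to 25 g, standing on the worktop to the robot's right. Origin at the centre of its underside.
- tea_tin: Round tea tin with a wooden knob, 68 mm across, 88 mm high; bystander, to the left. Origin at the centre of its underside.
- mug: Tall floral mug upside down, 118 mm high, 69 mm across; bystander at the back. Origin on its underside.
- soap: Small paper-wrapped soap bar, 16 x 40 x 26 mm; bystander. Origin at the centre of its underside.
- sachet: Flat coffee sachet, 40 x 66 x 9 mm; bystander. Origin at the centre of its underside.
There are look-alikes about, which are no part of the job. Leave any green or purple look-alike of the creamer alone.

How it is judged:
By the outcome, as a careful person would: the job done as asked, in the order asked, and still so for the second after the job is handed in, with the robot touching nothing.
It also fails if it takes over 72 s, if anything falls off the work surface, if the arm or the gripper's body presses on something with over 40 N, if the wrist force passes 120 N, or if a joint passes its speed limit or range.

## Working session

There is one attempt and no reset: what is moved stays moved. The work goes in short steps, Python scripts to look and compute and a shell command to move; the robot and the scene stay as the last step left them, time stands still between calls to the robot, and variables do not carry over. Pictures are saved under pics/ and viewed, at most 10 in all, crops included, and the job is handed in when it is done.

```bash
ls; mkdir -p pics; python3 - <<'E'
from plant import r
import cv2,numpy as np
s=r.get_state();print(s)
for n in("side","top"):
    c=r.capture(n);np.savez(f"{n}0.npz",**c);cv2.imwrite(f"pics/{n}0.png",c["color"][...,::-1]);print(n,c["intrinsics"].round(1).tolist(),c["world_from_camera"].round(3).tolist())
E
```

```text
pics
{'time_s': 0.0, 'joints': array([ 8.43439198e+01,  2.05904387e+01,  6.35224297e-01, -1.86243203e-02,
       -7.01359736e+01, -1.65065154e+01]), 'qd': array([ 0.10838167, -0.00591501, -0.07287836, -0.0152128 , -0.10026572,
        0.06696731]), 'joint_torque': array([ 5.64721831e-04, -5.82716238e+01,  2.93055475e+01,  6.99728832e+00,
        6.95289214e-03, -1.73808612e-04]), 'tcp_pos': array([0.25450111, 0.62471474, 0.25064962]), 'eef_rot': array([ 1.79907595e+02, -9.12436681e-03, -2.21689305e+01]), 'contact_force': array([0.51891908, 0.59231638, 0.63925577]), 'moment': array([-0.02991398, -0.02360103, -0.01282905]), 'gripper_force': 0.0, 'gripper_width': 0.08755430950562486}
side [[479.7, 0.0, 324.2], [0.0, 479.7, 237.9], [0.0, 0.0, 1.0]] [[0.397, -0.661, 0.636, -0.08], [-0.918, -0.301, 0.26, -0.207], [0.019, -0.687, -0.726, 0.81], [0.0, 0.0, 0.0, 1.0]]
top [[535.4, 0.0, 317.0], [0.0, 535.4, 244.6], [0.0, 0.0, 1.0]] [[0.352, -0.914, 0.2, 0.277], [-0.936, -0.343, 0.077, -0.052], [-0.001, -0.215, -0.977, 1.412], [0.0, 0.0, 0.0, 1.0]]
```

View pics/side0.png

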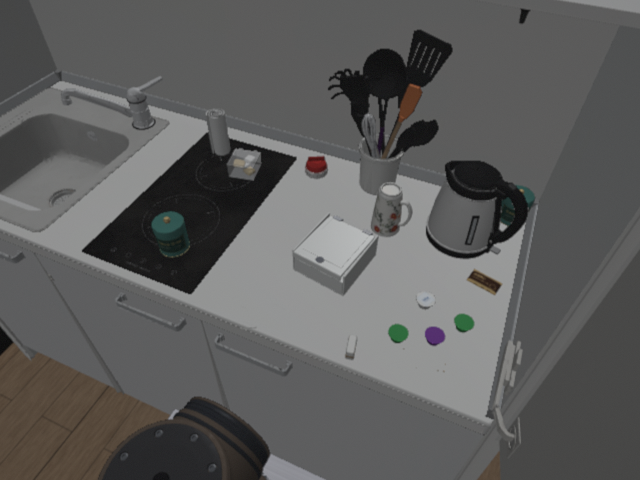

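View pics/top0.png

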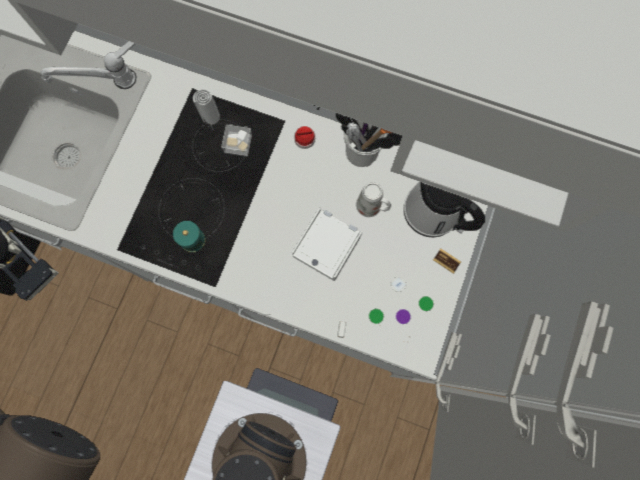

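Side view: caddy lid at about (336,250), with its grey thumb mark at (319,260). Pot candidates are white with foil at (426,299), green at (398,333) and (464,323), and purple at (434,336). The white one fits the description. Next I'll measure, and confirm it in one crop.

```bash
cat > h.py <<'E'
import numpy as np,cv2
def P(c,uv,z=None):
    """pixel -> world: onto plane z, or by depth"""
    u,v=uv;K=c["intrinsics"];T=c["world_from_camera"]
    d=T[:3,:3]@np.linalg.solve(K,[u,v,1.]);o=T[:3,3]
    k=c["range_z"][int(round(v)),int(round(u))] if z is None else (z-o[2])/d[2]
    return o+k*d
def cloud(c,T=None):
    K=c["intrinsics"];T=c["world_from_camera"] if T is None else T
    v,u=np.mgrid[:480,:640];z=c["range_z"]
    p=np.stack([(u-K[0,2])/K[0,0]*z,(v-K[1,2])/K[1,1]*z,z],-1)
    return p@T[:3,:3].T+T[:3,3]
E
python3 - <<'E'
from h import *
s=dict(np.load("side0.npz"));t=dict(np.load("top0.npz"))
a=s["color"][205:355,290:490,::-1];b=t["color"][200:350,280:480,::-1]
cv2.imwrite("pics/crop1.png",np.hstack([cv2.resize(x,None,fx=2,fy=2,interpolation=2) if 0 else cv2.resize(x,(400,300),interpolation=cv2.INTER_CUBIC) for x in(a,b)]))
for c,n,box,cr,dk in((s,"side",(285,205,385,295),(408,285,445,314),(319,260)),(t,"top",(285,200,370,285),(388,274,410,295),(315,262))):
    W=cloud(c);x0,y0,x1,y1=box
    m=np.zeros((480,640),bool);m[y0:y1,x0:x1]=1
    m&=(W[...,2]>.05)&(W[...,2]<.075)
    k,l,st,ce=cv2.connectedComponentsWithStats(m.astype(np.uint8));i=1+st[1:,4].argmax();q=W[l==i]
    R=cv2.minAreaRect((q[:,:2]*1000).astype(np.float32))
    print(n,"lid",len(q),R,cv2.boxPoints(R).round().tolist(),np.median(q[:,2]))
    x0,y0,x1,y1=cr;m=np.zeros((480,640),bool);m[y0:y1,x0:x1]=1;m&=(W[...,2]>.012)&(W[...,2]<.035);q=W[m]
    print("creamer",len(q),q.mean(0),(q[:,:2].min(0)+q[:,:2].max(0))/2,np.ptp(q[:,:2],axis=0),np.percentile(q[:,2],[10,50,90]))
    g=c["color"].astype(int).sum(2);u,v=dk;w=g[v-7:v+8,u-8:u+9];m=w<np.median(w)-120
    k,l,st,ce=cv2.connectedComponentsWithStats(m.astype(np.uint8));i=1+st[1:,4].argmax();uv=ce[i]+[u-8,v-7]
    print("disc",uv,st[i],P(c,uv,.06),P(c,uv))
E
```

```text
side lid 3303 ((568.2466430664062, 32.291526794433594), (131.640380859375, 153.15890502929688), 80.28308868408203) [[482.0, -20.0], [633.0, -46.0], [655.0, 84.0], [504.0, 110.0]] 0.06736636486991754
creamer 247 [ 0.53919092 -0.17932289  0.02289367] [ 0.54003578 -0.17938863] [0.03885223 0.0382531 ] [0.02130078 0.02308849 0.02475023]
disc [319.37837838 259.32432432] [ 5  4  8  6 37] [0.51710402 0.04663874 0.06      ] [0.50764356 0.04261604 0.07188354]
top lid 2746 ((567.565673828125, 34.55231475830078), (130.3007354736328, 151.38026428222656), 79.9916763305664) [[482.0, -16.0], [631.0, -43.0], [653.0, 86.0], [504.0, 112.0]] 0.06394928947800993
creamer 174 [ 0.53918715 -0.17737968  0.01959021] [ 0.53947757 -0.17736985] [0.03832927 0.03813996] [0.01616801 0.01939419 0.02333302]
disc [314.45945946 262.08108108] [ 5  4  6  7 37] [0.50962224 0.0443289  0.06      ] [0.50784581 0.04359332 0.07034658]
```

View pics/crop1.png

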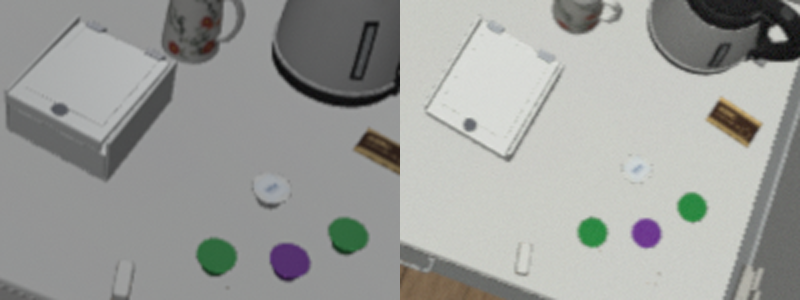

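The crop confirms the white foil-topped pot at crop (270,188); the green and purple ones are look-alikes. Measured positions agree with the given sizes:
- **Caddy yaw:** about −10°.
- **Thumb mark:** about (0.508, 0.044), z about 0.07.
- **Pot:** about (0.539, −0.178).

I'll move above the thumb mark with the fingers shut.

```bash
python3 -m crank '[[[0,0,-6.1],[0,0,0],1],[[0,0,-6.1],[0,0,0],1],[[0,0,0],[2.5,3.8,0],1],[[0,0,0],[2.5,3.8,0],1],[[0,0,0],[2.5,3.8,0],1],[[0,0,0],[2.5,3.8,0],1],[[0,0,0],[2.5,3.8,0],1],[[0,0,0],[2.5,3.8,0],1]]' 10
python3 -m crank '[[[0,0,0],[2.5,3.8,0],1],[[0,0,0],[2.5,3.8,0],1],[[0,0,0],[2.5,3.8,0],1],[[0,0,0],[2.5,3.8,0],1],[[0,0,0],[2.5,3.8,0],1],[[0,0,0],[2.5,3.8,1],1],[[0,0,0],[2.5,3.8,1],1],[[0,0,0],[0,0,0],1]]'
cat >> h.py <<'E'
from scipy.spatial.transform import Rotation as Ro
def to(p,yaw=-10):
    """remaining shift in tool cm, for a tool pointing down at this yaw, and yaw still to turn about tool z"""
    from plant import r
    s=r.get_state();R=Ro.from_euler("xyz",s["eef_rot"],degrees=True)
    print("t",round(s["time_s"],2),"pos",s["tcp_pos"].round(4),"rot",s["eef_rot"].round(1),"shift now",(R.inv().apply(np.array(p)-s["tcp_pos"])*100).round(2),"turn",(R.inv()*Ro.from_euler("xyz",[180,0,yaw],degrees=True)).as_rotvec(degrees=True).round(2))
E
python3 -c "
from h import *
to([.508,.044,.146])"
```

```text
time_s: 0.9
tcp_pos: [0.3632, 0.3726, 0.2513]
eef_rot: [180.0, 0.0, -9.9]
contact_force: [1.5, 0.8, 0.3]
gripper_width: 0.029
gripper_force: 0.0
time_s: 1.7
tcp_pos: [0.4893, 0.0779, 0.2298]
eef_rot: [179.9, 0.2, -10.3]
contact_force: [-0.7, -0.4, -0.1]
gripper_width: 0.0007
gripper_force: 0.0
t 1.7 pos [0.4893 0.0779 0.2298] rot [179.9   0.2 -10.3] shift now [2.47 2.98 8.38] turn [ 0.13  0.15 -0.26]
```

```bash
python3 - <<'E'
from h import *
from plant import r
s=r.get_state();c=r.capture("wrist");H=c["hand_eye"]
T=np.eye(4);T[:3,:3]=Ro.from_euler("xyz",s["eef_rot"],degrees=True).as_matrix();T[:3,3]=s["tcp_pos"];T=T@H
c["world_from_camera"]=T
np.savez("w0.npz",**c);cv2.imwrite("pics/w0.png",c["color"][...,::-1]);print(T.round(3))
E
```

```text
[[-0.178 -0.936 -0.304  0.571]
 [-0.984  0.17   0.052  0.064]
 [ 0.003  0.308 -0.951  0.364]
 [ 0.     0.     0.     1.   ]]
```

View pics/w0.png

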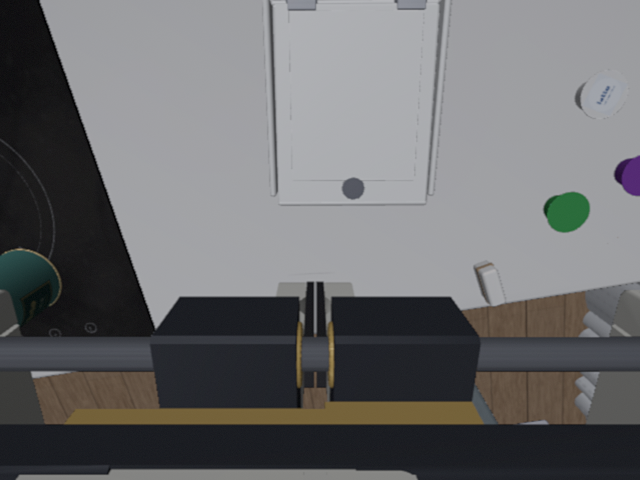

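Wrist view: disc at (353,188), lid front edge at row ~204 (columns 278–426), lid sides running up to the hinge tabs at the top, pot at (603,95).

```bash
python3 - <<'E'
from h import *
c=dict(np.load("w0.npz"))
for n,uv in dict(disc=(353,188),fl=(279,203),fr=(425,203),bl=(275,4),br=(440,4),plateL=(285,100),near=(353,198),far=(355,20)).items():
    print(n,P(c,uv).round(4),P(c,uv,.066).round(4))
print("creamer",P(c,(601,92),.021))
W=cloud(c);q=W[30:170:3,295:420:3].reshape(-1,3);A=np.c_[q[:,:2],np.ones(len(q))];k=np.linalg.lstsq(A,q[:,2],rcond=None)[0];print("plane",k, [k@[*x,1] for x in((.508,.044),(.638,.021))])
to([.508,.044,.105])
E
```

```text
disc [0.5077 0.0449 0.0697] [0.5069 0.0446 0.066 ]
fl [0.5061 0.1039 0.0691] [0.5054 0.1043 0.066 ]
fr [ 0.4857 -0.009   0.0696] [ 0.4847 -0.0099  0.066 ]
bl [0.6432 0.0784 0.0624] [0.6423 0.0782 0.066 ]
br [ 0.6241 -0.036   0.0558] [ 0.6223 -0.0327  0.066 ]
plateL [0.5804 0.084  0.0655] [0.5804 0.084  0.066 ]
near [0.5004 0.0462 0.0722] [0.4989 0.0458 0.066 ]
far [0.6234 0.0256 0.064 ] [0.623  0.0259 0.066 ]
creamer [ 0.54076767 -0.17533791  0.021     ]
plane [-0.0549736   0.07155806  0.0967043 ] [np.float64(0.07192626331538082), np.float64(0.06313386030245555)]
t 1.75 pos [0.4892 0.0796 0.2305] rot [ 1.799e+02  1.000e-01 -1.020e+01] shift now [ 2.51  3.15 12.55] turn [ 0.08  0.11 -0.24]
```

Everything agrees; disc top is at z about 0.070. I'll go to 12 mm above it.

```bash
python3 -m crank '[[[0,0,0],[1.25,1.55,2],1],[[0,0,0],[1.25,1.6,2],1],[[0,0,0],[0,0,4],1],[[0,0,0],[0,0,3],1],[[0,0,0],[0,0,0.8],1],[[0,0,0],[0,0,0],1],[[0,0,0],[0,0,0],1]]'; python3 -c "
from h import *
to([.508,.0445,.097])"
```

```text
time_s: 2.45
tcp_pos: [0.5094, 0.0479, 0.1149]
eef_rot: [-180.0, -0.1, -9.9]
contact_force: [0.4, -1.1, 0.4]
gripper_width: 0.0006
gripper_force: 0.0
t 2.45 pos [0.5094 0.0479 0.1149] rot [-1.8e+02 -1.0e-01 -9.9e+00] shift now [-0.08  0.36  1.79] turn [-0.04 -0.09  0.11]
```

```bash
python3 -m crank '[[[0,0,0],[-0.05,0.3,0.5],1],[[0,0,0],[0,0,0.5],1],[[0,0,0],[0,0,0.3],1],[[0,0,0],[0,0,0.1],1],[[0,0,0],[0,0,0.1],1],[[0,0,0],[0,0,0.1],1],[[0,0,0],[0,0,0.1],1]]'; python3 -m crank '[[[0,0,0],[0,0,0.1],1],[[0,0,0],[0,0,0.1],1],[[0,0,0],[0,0,0.1],1]]'
```

```text
time_s: 3.15
tcp_pos: [0.5075, 0.0441, 0.0965]
eef_rot: [-180.0, -0.0, -10.0]
contact_force: [0.1, -0.8, 0.3]
gripper_width: 0.0006
gripper_force: 0.0
time_s: 3.45
tcp_pos: [0.5074, 0.0441, 0.0935]
eef_rot: [-180.0, -0.0, -10.0]
contact_force: [-0.3, 0.2, 0.3]
gripper_width: 0.001
gripper_force: 0.7
```

```bash
for i in 1 2 3; do python3 -m crank '[[[0,0,0],[0,0,0.1],1],[[0,0,0],[0,0,0.1],1]]' | egrep "tcp|cont"; done
```

```text
tcp_pos: [0.5074, 0.0441, 0.0917]
contact_force: [-2.3, 0.6, 4.4]
tcp_pos: [0.5073, 0.0441, 0.0896]
contact_force: [-3.9, 0.6, 4.4]
tcp_pos: [0.5072, 0.0441, 0.0874]
contact_force: [-3.2, 0.4, 5.0]
```

```bash
for i in 1 2 3; do python3 -m crank '[[[0,0,0],[0,0,0.1],1]]' | egrep "tcp|cont"; done
```

```text
tcp_pos: [0.5072, 0.0441, 0.0864]
contact_force: [-4.1, 0.8, 3.9]
tcp_pos: [0.5073, 0.0441, 0.0854]
contact_force: [-3.6, 1.3, 4.4]
tcp_pos: [0.5072, 0.0441, 0.0844]
contact_force: [-3.5, 0.7, 4.7]
```

```bash
for i in 1 2 ; do python3 -m crank '[[[0,0,0],[0,0,0.1],1]]' | egrep "tcp|cont"; done
```

```text
tcp_pos: [0.5073, 0.0441, 0.0834]
contact_force: [-4.0, 1.5, 5.2]
tcp_pos: [0.5073, 0.0441, 0.0824]
contact_force: [-4.3, 0.4, 5.6]
```

```bash
for i in 1 2 ; do python3 -m crank '[[[0,0,0],[0,0,0.05],1]]' | egrep "tcp|cont"; done
```

```text
tcp_pos: [0.5073, 0.0441, 0.0819]
contact_force: [-3.9, 1.8, 5.1]
tcp_pos: [0.5073, 0.0441, 0.0815]
contact_force: [-4.6, 1.5, 7.7]
```

```bash
python3 -m crank '[[[0,0,0],[0,0,0.03],1]]' | egrep "tcp|cont"
```

```text
tcp_pos: [0.5073, 0.0441, 0.0813]
contact_force: [-5.8, 1.7, 8.0]
```

```bash
python3 -m crank '[[[0,0,0],[0,0,0.02],1]]' | egrep "tcp|cont"
```

```text
tcp_pos: [0.5073, 0.0441, 0.0812]
contact_force: [-5.7, 1.4, 8.7]
```

```bash
python3 -m crank '[[[0,0,0],[0,0,0.03],1],[[0,0,0],[0,0,0],1]]' | egrep "tcp|cont"
```

```text
tcp_pos: [0.5073, 0.0441, 0.0811]
contact_force: [-5.3, 0.7, 8.9]
```

```bash
python3 -m crank '[[[0,0,0],[0,0,0.03],1],[[0,0,0],[0,0,0],1]]' | egrep "tcp|cont"
```

```text
tcp_pos: [0.5073, 0.0441, 0.0809]
contact_force: [-6.4, 2.3, 10.8]
```

```bash
python3 -m crank '[[[0,0,0],[0,0,0.03],1],[[0,0,0],[0,0,0],1]]' | egrep "tcp|cont"
```

```text
tcp_pos: [0.5073, 0.0441, 0.0807]
contact_force: [-6.9, 1.8, 11.1]
```

```bash
python3 -m crank '[[[0,0,0],[0,0,0.05],1],[[0,0,0],[0,0,0],1]]' | egrep "tcp|cont"; python3 -m crank '[[[0,0,0],[0,0,-0.2],1],[[0,0,0],[0,0,-0.4],1],[[0,0,0],[0,0,-0.6],1],[[0,0,0],[-0.5,0,-1],1],[[0,0,0],[-3,0,-0.5],1],[[0,0,0],[-3,0,0],1],[[0,0,0],[-1,0,0],1],[[0,0,0],[0,0,0],1]]'
python3 -c "
from h import *
from plant import r
c=r.capture('side');cv2.imwrite('pics/s1.png',c['color'][180:300,260:420,::-1].repeat(3,0).repeat(3,1));W=cloud(c);print((W[180:300,290:390,2]).max())"
```

```text
tcp_pos: [0.5073, 0.0441, 0.0803]
contact_force: [-7.9, 2.2, 13.4]
time_s: 6.55
tcp_pos: [0.4328, 0.0573, 0.1074]
eef_rot: [-179.9, -0.1, -9.9]
contact_force: [0.7, 0.6, -0.1]
gripper_width: 0.0004
gripper_force: 0.0
0.8099038044821409
```

View pics/s1.png

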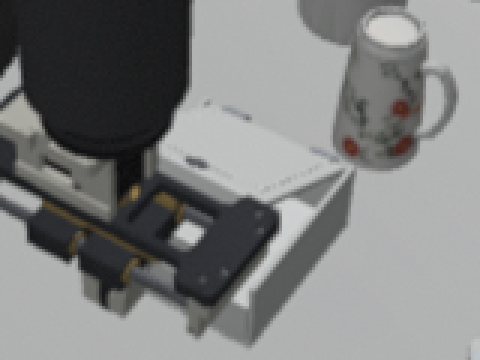

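The lid sprang open (swinging up, lid edge clear of the gripper). Next, the pot: check the neighbours' clearances and shift.

```bash
python3 - <<'E'
from h import *
s=dict(np.load("side0.npz"));w=dict(np.load("w0.npz"))
for n,uv in dict(g1=(398,333),p=(434,336),g2=(464,323),white=(426,299)).items(): print(n,P(s,uv,.015).round(3))
h=w["color"].astype(int);print("wrist green",P(w,(568,212),.021).round(3))
# creamer in wrist view: foil brighter than table?
W=cloud(w);m=np.zeros((480,640),bool);m[60:130,570:640]=1;m&=(W[...,2]>.013)&(W[...,2]<.035);q=W[m];print(len(q),(q[:,:2].min(0)+q[:,:2].max(0))/2,np.ptp(q,axis=0),q.mean(0))
to([.54,-.177,.16])
E
```

```text
g1 [ 0.444 -0.152  0.015]
p [ 0.466 -0.217  0.015]
g2 [ 0.519 -0.264  0.015]
white [ 0.545 -0.18   0.015]
wrist green [ 0.44  -0.15   0.021]
1821 [ 0.53850639 -0.17674823] [0.03871793 0.03966976 0.01165307] [ 0.53883472 -0.1765147   0.02215371]
t 6.6 pos [0.434  0.0575 0.1075] rot [-1.799e+02 -1.000e-01 -9.900e+00] shift now [14.48 21.28 -5.26] turn [-0.06 -0.09  0.12]
```

```bash
python3 -m crank '[[[0,0,0],[0,1.3,-3],-0.27],[[0,0,0],[2.4,3.3,-2.2],-0.27],[[0,0,0],[2.4,3.3,0],-0.27],[[0,0,0],[2.4,3.3,0],-0.27],[[0,0,0],[2.4,3.3,0],-0.27],[[0,0,0],[2.4,3.3,0],-0.27],[[0,0,0],[2.4,3.3,0],-0.27],[[0,0,0],[0,0,0],-0.27]]' 6;  python3 - <<'E'
from h import *
from plant import r
to([.5388,-.1768,.032])
s=r.get_state();c=r.capture("wrist");T=np.eye(4);T[:3,:3]=Ro.from_euler("xyz",s["eef_rot"],degrees=True).as_matrix();T[:3,3]=s["tcp_pos"];c["world_from_camera"]=T@c["hand_eye"]
W=cloud(c);m=(np.hypot(W[...,0]-.539,W[...,1]+.177)<.035)&(W[...,2]>.014)&(W[...,2]<.032);q=W[m];print(len(q),(q[:,:2].min(0)+q[:,:2].max(0))/2,np.ptp(q,axis=0))
cv2.imwrite("pics/w1.png",c["color"][...,::-1])
E
```

```text
time_s: 7.4
tcp_pos: [0.5415, -0.18, 0.1579]
eef_rot: [179.9, -0.0, -10.2]
contact_force: [-0.3, 0.6, 0.2]
gripper_width: 0.0546
gripper_force: 0.0
t 7.4 pos [ 0.5415 -0.18    0.1579] rot [179.9  -0.  -10.2] shift now [-0.32 -0.28 12.59] turn [ 0.07 -0.01 -0.17]
2072 [ 0.53851182 -0.17714348] [0.03863984 0.03859776 0.00477397]
```

```bash
python3 -m crank '[[[0,0,0],[-0.3,-0.27,3],-0.27],[[0,0,0],[0,0,4],-0.27],[[0,0,0],[0,0,3],-0.27],[[0,0,0],[0,0,1.5],-0.27],[[0,0,0],[0,0,0.7],-0.27],[[0,0,0],[0,0,0.4],-0.27],[[0,0,0],[0,0,0],-0.27],[[0,0,0],[0,0,0],-0.27]]';python3 -c "
from h import *
to([.5387,-.177,.032])"
```

```text
time_s: 8.25
tcp_pos: [0.5372, -0.1724, 0.0336]
eef_rot: [-180.0, -0.1, -9.9]
contact_force: [-0.5, -0.5, 0.8]
gripper_width: 0.0557
gripper_force: 0.0
t 8.25 pos [ 0.5372 -0.1724  0.0336] rot [-1.8e+02 -1.0e-01 -9.9e+00] shift now [0.23 0.43 0.16] turn [-0.01 -0.09  0.06]
```

```bash
python3 -m crank '[[[0,0,0],[0.22,0.42,0.1],-0.27],[[0,0,0],[0,0,0],-0.27],[[0,0,0],[0,0,0],0.3],[[0,0,0],[0,0,0],0.6],[[0,0,0],[0,0,0],0.6],[[0,0,0],[0,0,0],0.6]]' 6;python3 -c "
from h import *
to([.5387,-.177,.032])"
```

```text
time_s: 8.85
tcp_pos: [0.5379, -0.177, 0.0318]
eef_rot: [180.0, -0.0, -10.0]
contact_force: [-0.1, -0.1, 1.0]
gripper_width: 0.0374
gripper_force: 6.0
t 8.85 pos [ 0.5379 -0.177   0.0318] rot [180.  -0. -10.] shift now [ 0.08 -0.01 -0.02] turn [ 0.   -0.    0.04]
```

Gripped (37 mm). Lift, then see the caddy open.

```bash
python3 -m crank '[[[0,0,0],[0,0,-1],0.6],[[0,0,0],[0,0,-3],0.6],[[0,0,0],[0,0,-4],0.6],[[0,0,0],[0,0,-3],0.6],[[0,0,0],[0,0,-1],0.6],[[0,0,0],[0,0,0],0.6]]';python3 - <<'E'
from h import *
from plant import r
to([.5387,-.177,.152])
s=r.capture("side");t=r.capture("top");np.savez("side1.npz",**s);np.savez("top1.npz",**t)
cv2.imwrite("pics/c2.png",np.hstack([cv2.resize(x,(400,400),interpolation=cv2.INTER_CUBIC) for x in(s["color"][180:300,280:400,::-1],t["color"][180:300,280:400,::-1])]))
E
```

```text
time_s: 9.45
tcp_pos: [0.5388, -0.177, 0.154]
eef_rot: [-180.0, -0.2, -10.0]
contact_force: [-0.5, -0.3, -1.8]
gripper_width: 0.0372
gripper_force: 6.0
t 9.45 pos [ 0.5388 -0.177   0.154 ] rot [-180.    -0.2  -10. ] shift now [-0.01  0.01  0.2 ] turn [-0.04 -0.23  0.05]
```

View pics/c2.png

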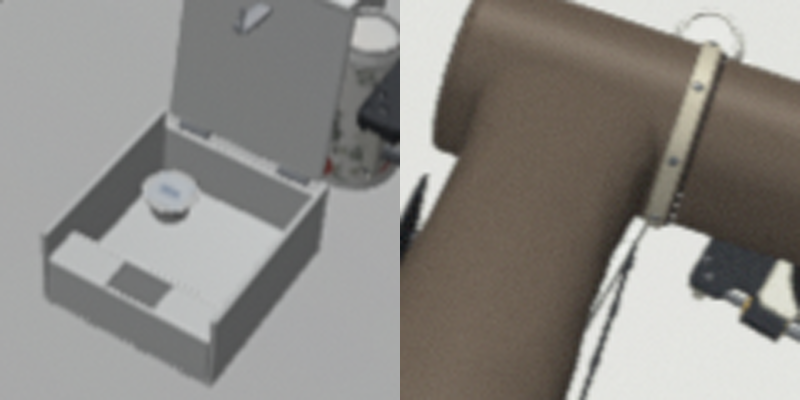

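Side view: lid upright, the fixed second pot at crop (170,185), room floor free in front and to the right. I'll locate the pot and wall corners to fix the room's centre.

```bash
python3 - <<'E'
from h import *
c=dict(np.load("side1.npz"));f=lambda u,v:(280+u*.3-.35,180+v*.3-.35)
W=cloud(c)
p=P(c,f(170,187),.026);print("pot2",p,P(c,f(170,187)))
for n,uv in dict(FLtop=(45,235),FRtop=(214,325),BRtop=(325,190),BLtop=(170,117)).items(): print(n,P(c,f(*uv),.064).round(4))
y=np.radians(-10);X=np.array([np.cos(y),np.sin(y)]);Y=np.array([-X[1],X[0]])
room=p[:2]-.025*X-.036*Y;print("room by pot2",room,"by lid",np.array([.580,.030])+.008*X)
for r0 in(room,): 
    t=r0-.022*X-.010*Y;print("place",t)
to([*t,.14])
E
```

```text
pot2 [0.6190895  0.06334698 0.026     ] [0.61253161 0.06080858 0.03335464]
FLtop [0.5145 0.1054 0.064 ]
FRtop [ 0.4911 -0.018   0.064 ]
BRtop [ 0.6242 -0.042   0.064 ]
BLtop [0.6453 0.0756 0.064 ]
room by pot2 [0.58821797 0.0322351 ] by lid [0.58787846 0.02861081]
place [0.56481572 0.02620729]
t 9.55 pos [ 0.5372 -0.1768  0.1511] rot [-180.    0.  -10.] shift now [ -0.8  -20.47   1.12] turn [-0.02  0.04  0.02]
```

```bash
python3 -m crank '[[[0,0,0],[-0.2,-2,0],0.6],[[0,0,0],[-0.2,-4,0],0.6],[[0,0,0],[-0.2,-4,0],0.6],[[0,0,0],[-0.2,-4,0],0.6],[[0,0,0],[0,-4,0],0.6],[[0,0,0],[0,-2.3,0],0.6],[[0,0,0],[0,0,0],0.6],[[0,0,0],[0,0,0],0.6]]';python3 -c "
from h import *
to([.5646,.025,.040])"
```

```text
time_s: 10.35
tcp_pos: [0.5642, 0.0246, 0.15]
eef_rot: [179.9, 0.2, -9.9]
contact_force: [-0.8, -1.2, 0.7]
gripper_width: 0.0376
gripper_force: 6.0
t 10.35 pos [0.5642 0.0246 0.15  ] rot [179.9   0.2  -9.9] shift now [ 0.07 -0.06 11.  ] turn [0.09 0.16 0.11]
```

```bash
python3 -m crank '[[[0,0,0],[0.05,0,3],0.6],[[0,0,0],[0,0,3],0.6],[[0,0,0],[0,0,2.5],0.6],[[0,0,0],[0,0,1.5],0.6],[[0,0,0],[0,0,0.7],0.6],[[0,0,0],[0,0,0.3],0.6],[[0,0,0],[0,0,0],0.6],[[0,0,0],[0,0,0],0.6]]'|egrep "tcp|cont|wid";python3 -c "
from h import *
to([.5646,.025,.037])"
```

```text
tcp_pos: [0.5661, 0.0242, 0.0424]
contact_force: [1.1, -0.5, -0.1]
gripper_width: 0.0372
t 11.15 pos [0.5661 0.0242 0.0424] rot [-1.8e+02 -1.0e-01 -1.0e+01] shift now [-0.16 -0.05  0.54] turn [-0.03 -0.06  0.03]
```

```bash
python3 -m crank '[[[0,0,0],[0,0,0.2],0.6],[[0,0,0],[0,0,0.2],0.6],[[0,0,0],[0,0,0.1],0.6],[[0,0,0],[0,0,0],0.6],[[0,0,0],[0,0,0],0.6]]'|egrep "tcp|cont|wid"
```

```text
tcp_pos: [0.5656, 0.0243, 0.0367]
contact_force: [-0.4, -0.1, 1.4]
gripper_width: 0.0375
```

```bash
python3 -m crank '[[[0,0,0],[0,0,0],0.1],[[0,0,0],[0,0,0],-0.1],[[0,0,0],[0,0,0],-0.1],[[0,0,0],[0,0,0],-0.1],[[0,0,0],[0,0,-0.3],-0.1],[[0,0,0],[0,0,-1],-0.1],[[0,0,0],[0,0,-3],-0.1],[[0,0,0],[0,0,-3],-0.1]]';python3 -m crank '[[[0,0,0],[0,0,-3],1],[[0,0,0],[-3,0,-1],1],[[0,0,0],[-4,0,0],1],[[0,0,0],[-4,0,0],1],[[0,0,0],[0,0,0],1]]';python3 - <<'E'
from h import *
from plant import r
to([.48,.045,.15])
s=r.get_state();c=r.capture("wrist");T=np.eye(4);T[:3,:3]=Ro.from_euler("xyz",s["eef_rot"],degrees=True).as_matrix();T[:3,3]=s["tcp_pos"];c["world_from_camera"]=T@c["hand_eye"]
np.savez("w2.npz",**c);cv2.imwrite("pics/w2.png",c["color"][...,::-1])
E
```

```text
time_s: 12.45
tcp_pos: [0.5652, 0.0241, 0.1108]
eef_rot: [180.0, 0.1, -10.0]
contact_force: [0.7, -0.6, 0.4]
gripper_width: 0.0483
gripper_force: 0.0
time_s: 12.95
tcp_pos: [0.453, 0.0428, 0.1505]
eef_rot: [-180.0, 0.0, -9.9]
contact_force: [1.2, 0.9, 0.7]
gripper_width: 0.0136
gripper_force: 0.0
t 12.95 pos [0.453  0.0428 0.1505] rot [-180.     0.    -9.9] shift now [ 2.62 -0.68  0.04] turn [-0.05  0.04  0.06]
```

View pics/w2.png

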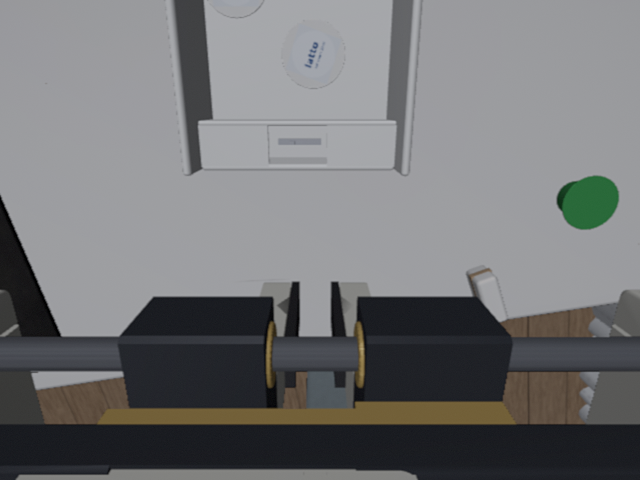

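Wrist view: the pot stands upright in the room at (313,53), clear of the fixed pot at (238,5) and of the catch strip. Next I'll check the open lid's geometry and the free space behind it, to pull it down from behind its top edge.

```bash
python3 - <<'E'
from h import *
y=np.radians(-10);X=np.array([np.cos(y),np.sin(y)]);Y=np.array([-X[1],X[0]]);H=np.array([.638,.0205])
def loc(W): d=W[...,:2]-H;return d@X,d@Y,W[...,2]
c=dict(np.load("side1.npz"));W=cloud(c);ok=c["range_z"]>0
a,b,z=loc(W);m=ok&(abs(b)<.065)&(z>.06)&(z<.25)&(abs(a)<.06)
print("lid",m.sum(),"zmax",np.percentile(z[m],99.5),"b",np.percentile(b[m],[1,99]))
for lo in(.08,.11,.14,.17,.19): k=m&(z>lo)&(z<lo+.02)&(b<-.02);print(lo,np.median(a[k]) if k.any() else None,k.sum())
for n in("side0","top0"):
    c=dict(np.load(n+".npz"));a,b,z=loc(cloud(c));m=(c["range_z"]>0)&(a>.0)&(a<.2)&(abs(b)<.16)
    for lo,hi in((.09,.15),(.15,.22),(.22,.5)):
        k=m&(z>lo)&(z<hi);print(n,lo,k.sum(),"min a by b bins",[(round(e,2),round(float(a[k&(b>=e)&(b<e+.04)].min()),3)) for e in np.arange(-.16,.16,.04) if (k&(b>=e)&(b<e+.04)).sum()>5])
E
```

```text
lid 3033 zmax 0.20782685191959505 b [-0.06268877  0.06129349]
0.08 0.00369273591148152 123
0.11 0.007282466982885843 132
0.14 0.011357036274893614 141
0.17 0.01542327794571633 154
0.19 0.01586485788094981 158
side0 0.09 1433 min a by b bins [(np.float64(-0.16), 0.104), (np.float64(-0.12), 0.087), (np.float64(-0.08), 0.063), (np.float64(-0.04), 0.062), (np.float64(0.0), 0.16), (np.float64(0.04), 0.161), (np.float64(0.08), 0.169)]
side0 0.15 1163 min a by b bins [(np.float64(-0.16), 0.117), (np.float64(-0.04), 0.191), (np.float64(0.0), 0.192), (np.float64(0.04), 0.161), (np.float64(0.08), 0.163), (np.float64(0.12), 0.18)]
side0 0.22 1592 min a by b bins [(np.float64(-0.04), 0.195), (np.float64(0.0), 0.184), (np.float64(0.04), 0.164), (np.float64(0.08), 0.157), (np.float64(0.12), 0.155)]
top0 0.09 978 min a by b bins [(np.float64(-0.16), 0.102), (np.float64(-0.12), 0.088), (np.float64(-0.08), 0.064), (np.float64(-0.04), 0.062), (np.float64(0.0), 0.162), (np.float64(0.04), 0.16), (np.float64(0.08), 0.167)]
top0 0.15 638 min a by b bins [(np.float64(-0.16), 0.115), (np.float64(-0.04), 0.19), (np.float64(0.0), 0.192), (np.float64(0.04), 0.16), (np.float64(0.08), 0.16), (np.float64(0.12), 0.177)]
top0 0.22 72 min a by b bins [(np.float64(-0.04), 0.196), (np.float64(0.0), 0.193), (np.float64(0.08), 0.172), (np.float64(0.12), 0.175)]
```

Space behind the lid is free at that height: the mug is below 0.12 m and the utensils are beyond a = 0.155. Lid top is at 0.207, tilted slightly back as expected. I'll go over it.

```bash
python3 -m crank '[[[0,0,0],[0,0,-3],1],[[0,0,0],[0,0,-4],1],[[0,0,0],[0,0,-3.8],1],[[0,0,0],[4,0,0],1],[[0,0,0],[4,0,0],1],[[0,0,0],[4,0,0],1],[[0,0,0],[4,0,0],1],[[0,0,0],[0,0,0],1]]' 10 | egrep "tcp|cont|time"; python3 -c "
from h import *
to([.6845,.0125,.255])"
```

```text
time_s: 13.8
tcp_pos: [0.6189, 0.0145, 0.2563]
contact_force: [-0.8, -0.2, -0.9]
t 13.8 pos [0.6189 0.0145 0.2563] rot [179.9   0.  -10.1] shift now [ 6.49 -0.95  0.12] turn [ 0.08  0.04 -0.05]
```

```bash
python3 -m crank '[[[0,0,0],[3.3,-0.5,0],1],[[0,0,0],[3.2,-0.4,0],1],[[0,0,0],[0,0,0],1],[[0,0,0],[0,0,0],1]]' | egrep "tcp|cont|time"; python3 -c "
from h import *
to([.6845,.0125,.205])"
```

```text
time_s: 14.2
tcp_pos: [0.6808, 0.0129, 0.257]
contact_force: [0.2, -0.0, 0.2]
t 14.2 pos [0.6808 0.0129 0.257 ] rot [ 1.8e+02  1.0e-01 -1.0e+01] shift now [ 0.38 -0.03  5.2 ] turn [ 0.03  0.06 -0.  ]
```

```bash
python3 -m crank '[[[0,0,0],[0.4,0,0],1],[[0,0,0],[0,0,2],1],[[0,0,0],[0,0,2],1],[[0,0,0],[0,0,1],1],[[0,0,0],[0,0,0],1],[[0,0,0],[0,0,0],1]]' | egrep "tcp|cont|time"; python3 - <<'E'
from h import *
from plant import r
s=r.get_state();to([.6845,.0125,.205])
# corner waypoints -> TCP x (along caddy X) and z shifts per 0.1 rad
a=lambda th,rho:(-rho*np.cos(th)+3*np.sin(th)+9.5, 57+rho*np.sin(th)+3*np.cos(th)+25)
y=np.radians(-10);X=np.array([np.cos(y),np.sin(y)])
cur=(1000*(s["tcp_pos"][:2]-[.638,.0205])@X,1000*s["tcp_pos"][2]);print(cur)
ths=np.r_[np.pi/2,1.5:.05:-.1,.07]
prev=cur
for t in ths:
    q=a(t,128+12*(1.57-t)/1.5);print(round(t,2),np.round(q,1),"dx,dz_tool cm",round((q[0]-prev[0])/10,2),round(-(q[1]-prev[1])/10,2));prev=q
E
```

```text
time_s: 14.8
tcp_pos: [0.6846, 0.0126, 0.2087]
contact_force: [-0.1, -0.7, -0.0]
t 14.8 pos [0.6846 0.0126 0.2087] rot [-1.8e+02 -1.0e-01 -9.9e+00] shift now [-0.01  0.01  0.37] turn [-0.   -0.06  0.06]
(np.float64(47.29435402589841), np.float64(208.74946753849744))
1.57 [ 12.5 210. ] dx,dz_tool cm -3.48 -0.12
1.5 [  3.4 210.5] dx,dz_tool cm -0.91 -0.05
1.4 [ -9.5 210. ] dx,dz_tool cm -1.29 0.05
1.3 [-22.4 208.2] dx,dz_tool cm -1.29 0.18
1.2 [-35.2 205.1] dx,dz_tool cm -1.27 0.31
1.1 [-47.6 200.8] dx,dz_tool cm -1.24 0.44
1.0 [-59.6 195.2] dx,dz_tool cm -1.2 0.56
0.9 [-71.  188.3] dx,dz_tool cm -1.14 0.68
0.8 [-81.8 180.3] dx,dz_tool cm -1.08 0.8
0.7 [-91.8 171.2] dx,dz_tool cm -1.0 0.91
0.6 [-100.9  161.1] dx,dz_tool cm -0.91 1.01
0.5 [-108.9  150.1] dx,dz_tool cm -0.81 1.1
0.4 [-115.8  138.3] dx,dz_tool cm -0.69 1.18
0.3 [-121.6  125.7] dx,dz_tool cm -0.58 1.26
0.2 [-126.1  112.5] dx,dz_tool cm -0.45 1.31
0.1 [-129.3   98.9] dx,dz_tool cm -0.32 1.36
0.07 [-129.9   94.8] dx,dz_tool cm -0.07 0.42
```

Positioned behind the lid's top. Now pull it over along the arc.

```bash
python3 -m crank '[[[0,0,0],[-0.6,0,0],1],[[0,0,0],[-0.6,0,0],1],[[0,0,0],[-0.6,0,0],1],[[0,0,0],[-0.6,0,0],1],[[0,0,0],[-0.6,0,0],1],[[0,0,0],[-0.5,0,0],1],[[0,0,0],[-0.5,0,0],1],[[0,0,0],[-0.5,0,0],1]]' | egrep "tcp|cont|time"
python3 -m crank '[[[0,0,0],[-0.6,0,0],1],[[0,0,0],[-0.6,0,0],1],[[0,0,0],[-0.65,0,0],1],[[0,0,0],[-0.65,0,0],1]]' | egrep "tcp|cont|time"
```

```text
time_s: 15.6
tcp_pos: [0.6398, 0.0205, 0.2078]
contact_force: [2.5, 0.2, 0.6]
time_s: 16.0
tcp_pos: [0.6148, 0.0246, 0.2074]
contact_force: [4.0, -0.5, -1.0]
```

Lid is following (about 4 N, at ~1.3 rad).

```bash
python3 -m crank '[[[0,0,0],[-0.64,0,0.1],1],[[0,0,0],[-0.64,0,0.17],1],[[0,0,0],[-0.62,0,0.2],1],[[0,0,0],[-0.62,0,0.23],1],[[0,0,0],[-0.6,0,0.27],1],[[0,0,0],[-0.6,0,0.3],1],[[0,0,0],[-0.57,0,0.33],1],[[0,0,0],[-0.57,0,0.35],1]]' | egrep "tcp|cont|time"
python3 -c "
from h import *
to([.638-.0818*.985,.0205+.0818*.174,.1803])"
```

```text
time_s: 16.8
tcp_pos: [0.5673, 0.0332, 0.188]
contact_force: [4.7, -0.6, -0.1]
t 16.8 pos [0.5673 0.0332 0.188 ] rot [-180.   -0.  -10.] shift now [-1.    0.01  0.77] turn [-0.01 -0.03  0.04]
```

```bash
python3 -m crank '[[[0,0,0],[-0.54,0,0.38],1],[[0,0,0],[-0.54,0,0.42],1],[[0,0,0],[-0.5,0,0.44],1],[[0,0,0],[-0.5,0,0.47],1],[[0,0,0],[-0.46,0,0.49],1],[[0,0,0],[-0.45,0,0.52],1],[[0,0,0],[-0.41,0,0.54],1],[[0,0,0],[-0.4,0,0.56],1]]' | egrep "tcp|cont|time"
python3 -c "
from h import *
from plant import r
to([.638-.1158*.985,.0205+.1158*.174,.1383])
c=r.capture('side');cv2.imwrite('pics/s3.png',cv2.resize(c['color'][150:300,250:410,::-1],(640,600)))"
```

```text
time_s: 17.6
tcp_pos: [0.5301, 0.0397, 0.1498]
contact_force: [5.8, -0.9, 2.2]
t 17.6 pos [0.5301 0.0397 0.1498] rot [-180.   -0.  -10.] shift now [-0.62  0.02  1.15] turn [-0.01 -0.04  0.05]
```

View pics/s3.png

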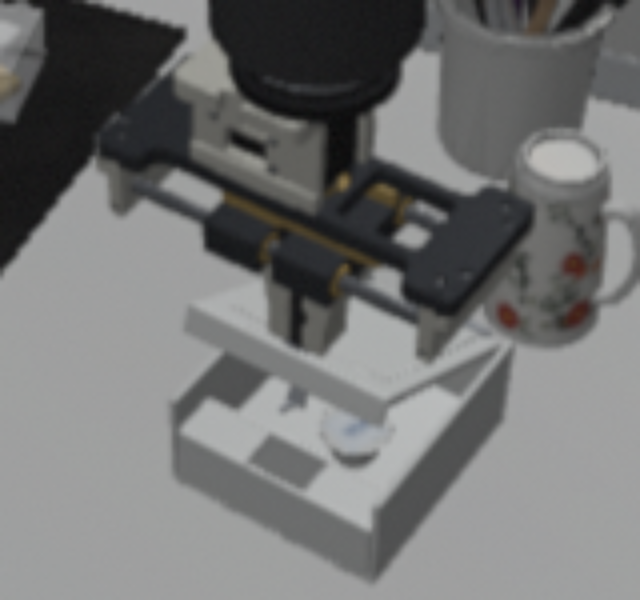

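The fingertips sit on the lid's front, lid half down, and the pot stands inside clear of the striker. Continue down.

```bash
python3 -m crank '[[[0,0,0],[-0.36,0,0.58],1],[[0,0,0],[-0.34,0,0.6],1],[[0,0,0],[-0.3,0,0.62],1],[[0,0,0],[-0.28,0,0.63],1],[[0,0,0],[-0.23,0,0.65],1],[[0,0,0],[-0.2,0,0.65],1]]' | egrep "tcp|cont|time"
python3 -m crank '[[[0,0,0],[-0.12,0,0.4],1],[[0,0,0],[-0.1,0,0.4],1],[[0,0,0],[0,0,0.3],1]]' | egrep "tcp|cont|time"
```

```text
time_s: 18.25
tcp_pos: [0.5134, 0.0427, 0.1124]
contact_force: [3.8, -1.3, 3.9]
time_s: 18.55
tcp_pos: [0.5111, 0.043, 0.1016]
contact_force: [2.3, -0.2, 8.6]
```

```bash
for i in 1 2 3; do python3 -m crank '[[[0,0,0],[-0.02,0,0.1],1],[[0,0,0],[-0.02,0,0.1],1],[[0,0,0],[-0.02,0,0.1],1]]' | egrep "tcp|cont"; done
```

```text
tcp_pos: [0.5105, 0.0431, 0.0987]
contact_force: [3.8, -1.0, 5.8]
tcp_pos: [0.5102, 0.0432, 0.0958]
contact_force: [4.6, -1.0, 4.7]
tcp_pos: [0.5092, 0.0433, 0.0925]
contact_force: [4.0, -0.3, 4.0]
```

```bash
for i in 1 2 3 4; do python3 -m crank '[[[0,0,0],[-0.02,0,0.1],1],[[0,0,0],[0,0,0.1],1]]' | egrep "tcp|cont"; done; python3 -m crank '[[[0,0,0],[0,0,0.1],1]]' | egrep "tcp|cont"
```

```text
tcp_pos: [0.509, 0.0433, 0.0905]
contact_force: [4.0, 1.0, 4.8]
tcp_pos: [0.5089, 0.0433, 0.0886]
contact_force: [2.7, 0.6, 3.9]
tcp_pos: [0.5087, 0.0434, 0.0866]
contact_force: [2.6, -1.1, 4.3]
tcp_pos: [0.5085, 0.0434, 0.0846]
contact_force: [2.9, -0.9, 4.2]
tcp_pos: [0.5085, 0.0434, 0.0836]
contact_force: [4.0, 0.5, 4.3]
```

```bash
for i in 1 2; do python3 -m crank '[[[0,0,0],[0,0,0.1],1]]' | egrep "tcp|cont"; done;  python3 -m crank '[[[0,0,0],[0,0,0.05],1]]' | egrep "tcp|cont"
```

```text
tcp_pos: [0.5085, 0.0434, 0.0826]
contact_force: [3.9, -0.4, 6.3]
tcp_pos: [0.5085, 0.0434, 0.0816]
contact_force: [2.3, 1.3, 7.5]
tcp_pos: [0.5085, 0.0434, 0.0812]
contact_force: [1.2, 0.1, 9.1]
```

```bash
for i in 1 2; do python3 -m crank '[[[0,0,0],[0,0,0.05],1]]' | egrep "tcp|cont"; done
```

```text
tcp_pos: [0.5085, 0.0434, 0.081]
contact_force: [1.8, 0.4, 11.3]
tcp_pos: [0.5086, 0.0434, 0.0806]
contact_force: [-0.7, 1.2, 13.8]
```

```bash
python3 -m crank '[[[0,0,0],[0,0,0.04],1],[[0,0,0],[0,0,0],1]]' | egrep "tcp|cont"
```

```text
tcp_pos: [0.5086, 0.0434, 0.0805]
contact_force: [-0.8, 1.1, 14.1]
```

At the stop (14 N), same level as the release press. Back off slowly and watch whether it holds.

```bash
python3 -m crank '[[[0,0,0],[0,0,0],1],[[0,0,0],[0,0,-0.2],1],[[0,0,0],[0,0,-0.3],1],[[0,0,0],[0,0,-0.4],1],[[0,0,0],[0,0,-0.4],1],[[0,0,0],[0,0,-0.3],1],[[0,0,0],[0,0,0],1]]' | egrep "tcp|cont"
```

```text
tcp_pos: [0.5075, 0.0431, 0.0955]
contact_force: [0.0, 0.4, 0.1]
```

```bash
python3 -m crank '[[[0,0,0],[0,0,-2],1],[[0,0,0],[0,0,-4],1],[[0,0,0],[-2,0,-4],1],[[0,0,0],[-4,0,0],1],[[0,0,0],[-3,0,0],1],[[0,0,0],[0,0,0],1],[[0,0,0],[0,0,0],1],[[0,0,0],[0,0,0],1]]' | egrep "time|tcp|cont"
python3 - <<'E'
from h import *
from plant import r
r.capture('side')
c=r.capture('side');cv2.imwrite('pics/s4.png',c['color'][...,::-1])
s=r.get_state();w=r.capture("wrist");T=np.eye(4);T[:3,:3]=Ro.from_euler("xyz",s["eef_rot"],degrees=True).as_matrix();T[:3,3]=s["tcp_pos"];W=cloud(w,T@w["hand_eye"])
for p in((.52,.07),(.52,.02),(.508,.0445),(.6,.03)):
    m=np.hypot(W[...,0]-p[0],W[...,1]-p[1])<.008;print(p,m.sum(),np.median(W[m][:,2]))
E
```

```text
time_s: 22.55
tcp_pos: [0.4201, 0.059, 0.1956]
contact_force: [-0.5, 0.5, -0.5]
(0.52, 0.07) 534 0.06926315930808491
(0.52, 0.02) 552 0.06903294272733723
(0.508, 0.0445) 1747 0.32994568365412114
(0.6, 0.03) 0 nan
  return _methods._mean(a, axis=axis, dtype=dtype,
  ret = ret.dtype.type(ret / rcount)
```

View pics/s4.png

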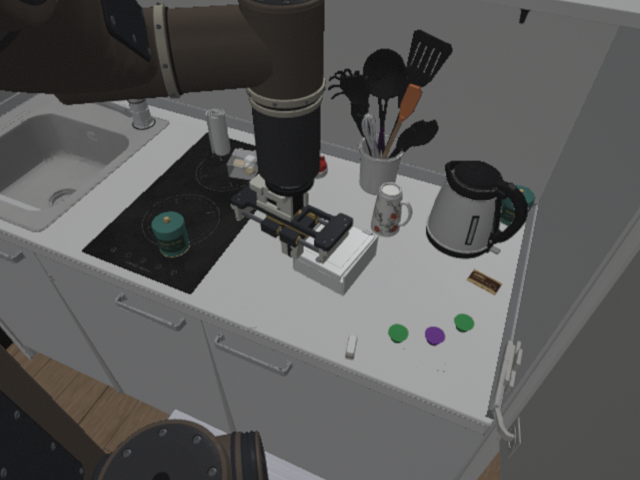

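The lid is flush and held: front level 0.069 about a second after release, the same as at the start. The bystanders and look-alikes stand where they did. Handing in.

```bash
python3 -c "
from plant import r
print(r.close_job())"
```

```text
the job is handed in; nothing more can be done
None
```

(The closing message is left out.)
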